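# Guard the noodle knife, then tilt the rolling pin out of its box

## Task

The noodle knife has just been put away in the wooden tool box: first shut the guard flap fully down over the knife half. Then, leaving the flap shut, draw the rolling pin out through the open half - it is longer than the opening, so tilt it and slide it out diagonally - and finish still gripping it, held still and level over the middle of the dough board, about 20 cm up and touching nothing else. Leave the jar, the tin and the bowl where they are.

Things in the scene. Friction and masses are not known exactly. Their poses are not given: they have to be found in the camera images.
- kit: Open-topped wooden tool box fixed to the table, 330 long (its x) x 180 wide (its y) x 88 high; walls 10 thick, floor 8 thick, so inside 310 x 160 x 80 deep. Origin: centre of its underside; z up. Its -x end (towards the robot) is the knife half, covered by the flap when shut; the rest of the top is the open mouth. The noodle knife stands fixed in a slot along the +y wall of the knife half (x -150 to -40, y +56 to +76, top at z 76).
- mouth (a point): Centre of the open mouth at rim height (88 above the table), the box's axes: the mouth is 175 long (x, +-87.5) x 160 wide (y, +-80) and always open; the shut flap's free edge is its -x side, the box's +x end wall its +x side.
- hinge_line (a point): Middle of the flap's hinge axis, on top of the box's -x end wall, 88 above the table; the axis runs along the box's y.
- flap (a joint): Angle of the guard flap in rad: 0 = shut, lying flat on the box's rim; it grows as the free edge swings up and back towards the box's -x end (1.57 = upright, stop at 1.6). The flap is a plain plywood plate 8 thick, 178 wide, with its free edge 130 from the hinge axis; shut, it spans from 88 to 96 above the table. Its hinge is stiff: it stays where it is left and needs about 2 to 3 N at the free edge to move either way; there is no catch.
- flap_edge (a point): Middle of the flap's free edge, on its outer face (the face that is on top when shut).
- pin_mid (a point): Centre of the plain wooden rolling pin: a cylinder 240 long (its x axis) and 30 in diameter, about 0.12 kg, no handles. At the start it lies level on the box floor, roughly along the box's x axis, its -x end some 70 to 95 under the place the shut flap covers and the rest in the open mouth. It is free to roll. Its y and z axes may point any way round.
- board_mid (a point): Middle of the upper face of the wooden dough board, 280 x 220 x 20 thick, fixed flat on the table beside the box.
- jar: Bystander: glass jar with metal lid, 72 diameter, 110 high; origin at the centre of its underside.
- tin: Bystander: food tin, 66 diameter, 100 high; origin at the centre of its underside.
- bowl: Bystander: white bowl, 90 diameter, 50 high; origin at the centre of its underside.
Mind the look-alikes: they are no part of the job. Of the things that look like the part that bears pin_mid, the largest one is meant.

How it is judged (in metres and radians):
On the way, in this order (a step that is already met when the one before it is completed fails the run):
1. the flap is shut while the pin still lies in the box (value of joint flap below 0.08 rad and z of pin_mid in the frame of kit below 0.04 m), for 0.2 s.
2. the pin is tilted in the open mouth, with the flap shut (value of joint flap below 0.08 rad and (angle between pin_mid's own x axis and vertical below 1.37 rad or angle between pin_mid's own x axis and vertical above 1.77 rad) and z of pin_mid in the frame of kit above 0.045 m and distance between pin_mid and mouth below 0.12 m), for 0.1 s.
3. the pin is out above the box, with the flap shut (value of joint flap below 0.08 rad and z of pin_mid in the frame of kit above 0.12 m), for 0.1 s.
At the end, for the whole second after the job is handed in: The pin is held by the fingers, still (under 3 cm/s) and level within 15 degrees, its centre within 50 mm of the board's middle in plan and 150 to 300 mm above the table, touching neither box nor board; the flap is shut within 0.08 rad; jar, tin and bowl are within 30 mm of where they stood (horizontal distance between pin_mid and board_mid below 0.05 m and height (world z) of pin_mid between 0.15 and 0.3 m and angle between pin_mid's own x axis and vertical between 1.31 and 1.83 rad and contact force between pin and the fingers above 1 N and contact force between pin and kit below 0.2 N and contact force between pin and board below 0.2 N and linear speed of pin below 0.03 m/s and value of joint flap below 0.08 rad and distance of each of jar, tin, bowl from where it was at the start of the episode below 0.03 m); the arm keeps its last pose, push and grip.
It fails at once if jar knocked away (distance of jar from where it was at the start of the episode above 0.03 m).
It fails at once if tin knocked away (distance of tin from where it was at the start of the episode above 0.03 m).
It fails at once if bowl knocked away (distance of bowl from where it was at the start of the episode above 0.03 m).
It also fails if it takes over 58 s, if anything falls off the work surface, if the arm or the gripper's body presses on something with over 40 N, if the wrist force passes 120 N, or if a joint passes its speed limit or range.

## Robot

A 7-joint arm with a two-finger parallel gripper is mounted at the origin on the work surface. World frame = base frame: x ahead of the robot, y to its left, z up, the work surface at z = 0. Lengths are in mm, angles in rad, forces in N, time in s.
With the tool pointing down it reaches from about 425 to 825 mm from the base axis. Payload 3.6 kg.
Tool frame: the origin (TCP) lies between the finger pads; the fingertips stand 22 mm ahead of it and the grasp point (between the pads) lies 3 mm ahead of it; z points along the fingers, y is the direction in which the jaws open and shut (so a half turn about z gives the same grasp; the last joint's range is limited). The gripper opens to 85 mm and grips with 20 to 120 N. Pads are 22 mm wide; open, the fingers measure 114 mm over their backs; the gripper's body (76 mm by 85 mm) begins 54 mm behind the grasp point. The pads swing forward as they close: fully open they stand 13 mm farther back than shut.
Start: joints at [-1.157, 0.615, -0.013, 1.423, 0.008, 1.103, -0.04], TCP at [276.709, 588.13, 253.297] pointing down, gripper open.
Joint ranges: [-3.12, 3.12], [-0.3, 2.06], [-1.34, 1.32], [0.26, 2.42], [-1.36, 4.5], [0.01, 1.98], [-2.84, 2.84]. Speed limits (rad/s): [2.79, 2.79, 3.14, 3.14, 3.14, 3.14, 3.14].

## Interface

Orientations are given as a unit quaternion [w, x, y, z].
In Python, from workcell import robot, optics gives the robot as it stands. Calls block until the motion is done:
- robot.move_pose(position, orientation): joint-space move of the TCP to a pose.
- robot.line_to(position, vel=150, ori=None, guard=None): straight line of the TCP; ori=None keeps the orientation; vel is the mean speed in mm/s. With guard (N) it stops when the force on the tool has changed by that much, and returns True; else False.
- robot.move_joints(angles): joint-space move.
- robot.gripper_to(opening): finger opening in mm; the grip force is fixed at half the most; returns when the fingers have stopped.
- robot.dwell(seconds).
- robot.solve_ik(position, orientation): joint angles nearest the present ones, or None.
- robot.read_state(): the state.
- optics.camera(name): name is "side" or "top"; returns the picture (420x560x3 uint8, red, green, blue); there is no depth.
- optics.camera_params(name): a dict with "camera_matrix" (3x3 intrinsics, pixels), "D" ([k1, k2, p1, p2, k3] as OpenCV has them; the pictures are not rectified), "R" (3x3) and "t" (3): a world point X has camera coordinates R X + t. Camera axes: x right, y down, z forward; pixel columns grow to the right and rows downward; lengths in mm; the calibration is good to about 2 mm. A picture is of the moment at which its call begins. camera_params takes no time and is no camera call.
A pose or a line that the arm cannot do raises robot.PlanningError and nothing moves.
- robot.hand_in(): hands the job in, once; it reports no verdict.
The state is a dict: "time_s": time; "joints": joint angles; "qvel": joint speeds; "effort": joint torques, N m; "ee_pos": TCP position; "ee_rot": TCP orientation; "force": force on the tool from outside, world axes, zero at the start; "moment": the same for the moment, N m; "opening": finger opening in mm.
Only numpy, scipy, OpenCV 4.12 (cv2) and the standard library are available. Lean on these libraries where they do the work, as an engineer would, in place of code of your own. Each camera call takes 0.05 s, during which the arm holds its last target.

## Working session

There is one attempt and no reset: what is moved stays moved. The work goes in short steps, each a Python script; the robot and the scene stay as the last script left them, time stands still between calls to the robot, and variables do not carry over. Pictures are saved under pics/ and viewed, and the job is handed in when it is done.

```bash
mkdir -p pics
python3 - <<'E'
from workcell import robot, optics
import cv2
for n in ("side","top"):
    im=optics.camera(n); cv2.imwrite(f"pics/{n}0.png",im[:,:,::-1])
    p=optics.camera_params(n); print(n,p)
print(robot.read_state())
E
```

```text
side {'camera_matrix': array([[506.81753499,   0.        , 277.04593192],
       [  0.        , 506.81753499, 207.72723597],
       [  0.        ,   0.        ,   1.        ]]), 'D': array([-0.04662147,  0.        ,  0.        ,  0.        ,  0.        ]), 'R': array([[ 0.92322922, -0.38420674, -0.00574407],
       [-0.20420607, -0.47792405, -0.85433511],
       [ 0.32549608,  0.78992011, -0.5196908 ]]), 't': array([-564.40017464,  204.91919117, 1570.12180508])}
top {'camera_matrix': array([[497.39185723,   0.        , 277.12213501],
       [  0.        , 497.39185723, 214.19002316],
       [  0.        ,   0.        ,   1.        ]]), 'D': array([0.0380565, 0.       , 0.       , 0.       , 0.       ]), 'R': array([[ 0.01423375, -0.99988519, -0.00519597],
       [-0.99806175, -0.01389256, -0.06066086],
       [ 0.06058171,  0.00604933, -0.99814491]]), 't': array([ -19.29806682,  605.60184529, 1518.87482367])}
{'time_s': 0.1, 'joints': array([-1.15750743,  0.61580834, -0.01258023,  1.42478775,  0.00814413,
        1.1033853 , -0.04040381]), 'qvel': array([-7.90719761e-04, -1.94652118e-03,  2.04671560e-03, -4.63299953e-03,
       -4.03137679e-05,  1.01203017e-03, -1.90008693e-03]), 'effort': array([ 1.24068767e-03, -4.70383394e+01,  2.60307603e-01, -1.71570486e+01,
        1.01529417e-02,  5.89184318e-03, -9.53722520e-06]), 'ee_pos': array([276.47569976, 587.54904753, 252.24696511]), 'ee_rot': array([-2.10879358e-04,  2.18100939e-01,  9.75925517e-01, -1.14983354e-03]), 'force': array([0.02666654, 0.4821108 , 0.28299953]), 'moment': array([ 0.00771398, -0.03503268, -0.01341681]), 'opening': 85.01636562596345}
```

View pics/side0.png

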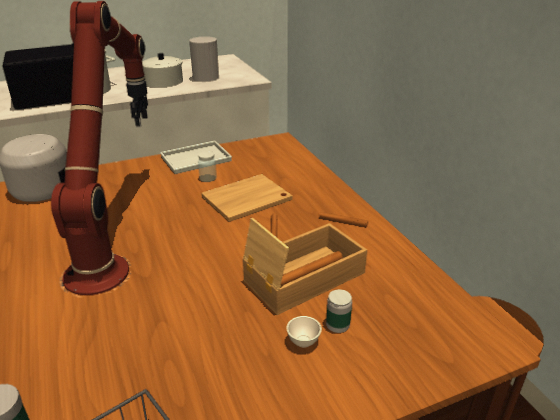

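View pics/top0.png

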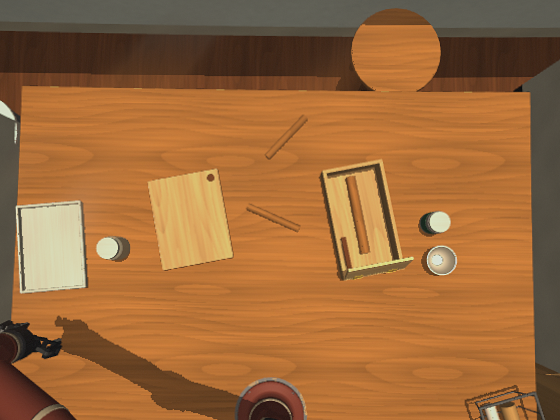

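Run:
```python
import cv2
im=cv2.imread("pics/top0.png")[145:295,305:475]
cv2.imwrite("pics/topc.png",cv2.resize(im,None,fx=4,fy=4,interpolation=cv2.INTER_CUBIC))
im=cv2.imread("pics/side0.png")[200:360,230:380]
cv2.imwrite("pics/sidec.png",cv2.resize(im,None,fx=3.7,fy=3.7,interpolation=cv2.INTER_CUBIC))
im=cv2.imread("pics/top0.png")[100:290,130:320]
cv2.imwrite("pics/topb.png",cv2.resize(im,None,fx=3,fy=3,interpolation=cv2.INTER_CUBIC))
```

```text
(no output)
```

View pics/topc.png

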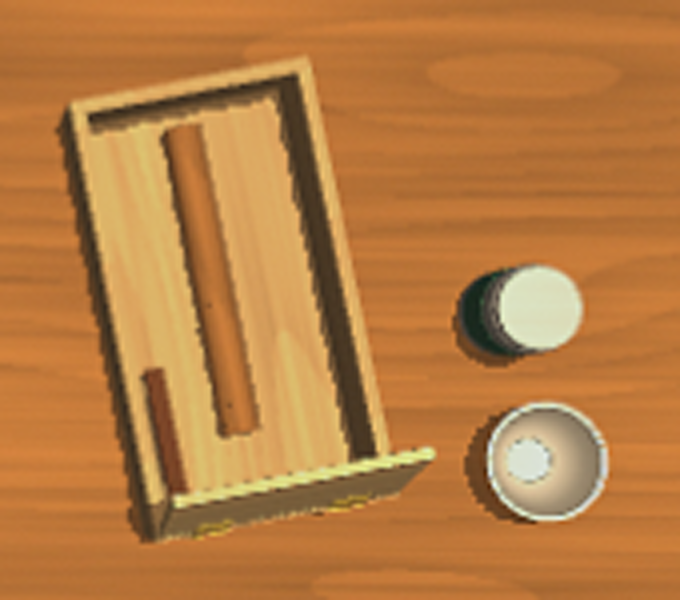

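View pics/sidec.png

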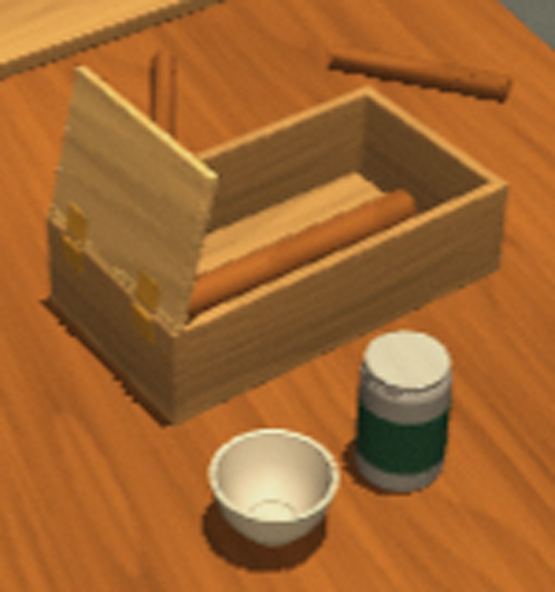

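View pics/topb.png

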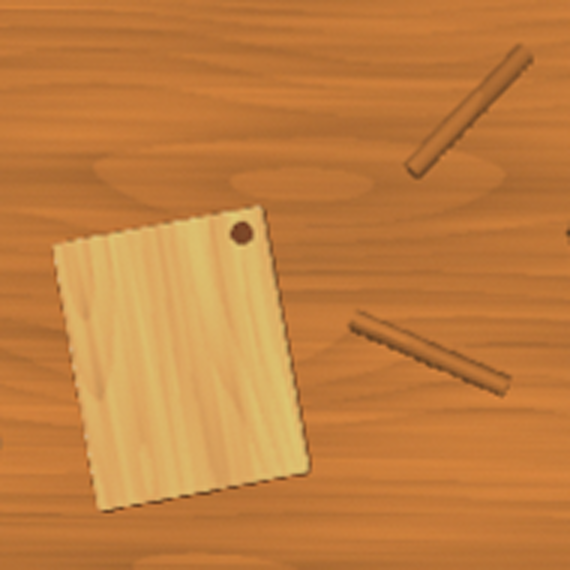

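The box, with the flap up, is at about (365,215) in the top picture. Three rods could be the pin: (286,137), (273,217) and the one in the box at (357,215). The one in the box is clearly the thickest and longest, and it lies where the task says, so that is the pin. The crop confirms it. Next I fit the poses.

```bash
cat > h.py <<'E'
import numpy as np, cv2
from workcell import robot, optics
from scipy.optimize import least_squares
from scipy.spatial.transform import Rotation as Rn
P={n:optics.camera_params(n) for n in("side","top")}
def proj(n,X):
    p=P[n]; r,_=cv2.Rodrigues(np.array(p["R"]))
    return cv2.projectPoints(np.atleast_2d(np.array(X,float)),r,np.array(p["t"],float),p["camera_matrix"],p["D"])[0][:,0]
def unproj(n,uv,z):
    p=P[n]; u=cv2.undistortPoints(np.array(uv,float).reshape(-1,1,2),p["camera_matrix"],p["D"])[:,0]
    d=np.c_[u,np.ones(len(u))]@p["R"]; c=-p["R"].T@p["t"]
    s=(z-c[2])/d[:,2]; return c+s[:,None]*d
def box2w(b,X):
    X=np.atleast_2d(np.array(X,float)); c,s=np.cos(b[2]),np.sin(b[2])
    return np.c_[b[0]+c*X[:,0]-s*X[:,1], b[1]+s*X[:,0]+c*X[:,1], X[:,2]]
E
python3 - <<'E'
from h import *
tc=lambda u,v:((u-1.5)/4+305,(v-1.5)/4+145)
sc=lambda u,v:((u-1.3)/3.7+230,(v-1.3)/3.7+200)
tb=lambda u,v:((u-1)/3+130,(v-1)/3+100)
obs=[("top",tc(70,103),(165,90,88)),("top",tc(308,57),(165,-90,88)),
("side",sc(370,88),(165,90,88)),("side",sc(507,183),(165,-90,88)),("side",sc(178,328),(-165,-90,88)),("side",sc(50,217),(-165,90,88)),
("side",sc(175,425),(-165,-90,0)),("side",sc(500,270),(165,-90,0)),("side",sc(48,302),(-165,90,0))]
def f(b): return np.concatenate([proj(n,box2w(b,X))[0]-uv for n,uv,X in obs])
r=least_squares(f,[600,-200,.2],loss='soft_l1'); b=r.x; print("box",b); print(r.fun.reshape(-1,2).round(1))
fl=[("top",tc(436,452)),("top",tc(163,503)),("side",sc(82,68)),("side",sc(217,180))]
# flap: edges outer top: outer face corners at flap
def g(a):
    a=a[0];out=[]
    for (n,uv),y in zip(fl,(-89,89,89,-89)):
        X=[-165+130*np.cos(a)-4*np.sin(a)+0,y,88+130*np.sin(a)+4*np.cos(a)]
        out.append(proj(n,box2w(b,X))[0]-uv)
    return np.concatenate(out)
for a0 in(1.,1.3): 
    r=least_squares(g,[a0]);print("flap",r.x,r.fun.reshape(-1,2).round(1))
e=unproj("top",[tc(184,128),tc(239,434)],23+8); print("pin ends",e,np.linalg.norm(e[0]-e[1]))
c,s=np.cos(b[2]),np.sin(b[2])
d=e-[b[0],b[1],0]; print("pin in box",np.c_[c*d[:,0]+s*d[:,1],-s*d[:,0]+c*d[:,1]])
bc=unproj("top",[tb(53,246),tb(262,206),tb(310,470),tb(100,511)],20);print("board",bc,bc.mean(0),np.linalg.norm(np.diff(bc,axis=0),axis=1))
print("jar",unproj("top",[(112,248)],110),"tin",unproj("top",[tc(540,308)],100),"bowl",unproj("top",[tc(547,462)],50))
E
```

```text
box [ 5.92277327e+02 -2.65999143e+02  2.11842224e-01]
[[ 0.2 -0.4]
 [ 0.4 -0.9]
 [-0.9 -0.9]
 [ 0.3 -0. ]
 [-0.8  2.4]
 [-1.  -0.5]
 [ 0.2  0.4]
 [-0.3 -0.5]
 [ 0.7 -0.2]]
flap [1.25560514] [[ 0.6 -0.9]
 [ 3.5 -0.7]
 [-0.4  0.3]
 [-0.3  0. ]]
flap [1.25560515] [[ 0.6 -0.9]
 [ 3.5 -0.7]
 [-0.4  0.3]
 [-0.3  0. ]]
pin ends [[ 723.84878616 -235.09842772   31.        ]
 [ 490.03526819 -278.071061     31.        ]] 237.72969607034494
pin in box [[ 135.12743327    2.54555102]
 [-102.49471783    9.69549486]]
board [[700.96334776 392.34451164  20.        ]
 [745.69357591 177.83987702  20.        ]
 [474.1772467  122.86206622  20.        ]
 [429.63784486 336.23925279  20.        ]] [587.6180038  257.32142692  20.        ] [219.11876137 277.02649099 217.97610435]
jar [[495.85467546 463.86092733 110.        ]] tin [[ 585.78212728 -483.88696112  100.        ]] bowl [[ 473.07391326 -504.25433806   50.        ]]
```

```bash
cat >> h.py <<'E'
B=np.array([592.3,-266.,.2118])
PIN=np.array([[723.8,-235.1],[490.0,-278.1]]); 
def tool(yaw,th=0,flip=1):
    """tool down; x-dir yaw; th>0 raises far (+x) end"""
    d=np.array([np.cos(yaw)*np.cos(th),np.sin(yaw)*np.cos(th),np.sin(th)])
    y=np.array([-np.sin(yaw),np.cos(yaw),0])
    z=-np.cross(d,y)
    y=flip*y; x=np.cross(y,z)
    q=Rn.from_matrix(np.c_[x,y,z]).as_quat(); return np.array([q[3],q[0],q[1],q[2]])
E
python3 - <<'E'
from h import *
tc=lambda u,v:((u-1.5)/4+305,(v-1.5)/4+145)
sc=lambda u,v:((u-1.3)/3.7+230,(v-1.3)/3.7+200)
fl=[("top",tc(436,452)),("top",tc(163,503)),("side",sc(82,68)),("side",sc(217,180))]
for hx in(-165,-160,-155,-150):
  for t in (0,4,8):
    def g(a):
        a=a[0];out=[]
        for (n,uv),y in zip(fl,(-89,89,89,-89)):
            out.append(proj(n,box2w(B,[hx+130*np.cos(a)-t*np.sin(a),y,88+130*np.sin(a)+t*np.cos(a)]))[0]-uv)
        return np.concatenate(out)
    r=least_squares(g,[1.2]);print(hx,t,r.x,r.cost)
for f in(1,-1):
  for X in((-185,0,330),(-185,0,210),(-40,0,115)):
    print(f,robot.solve_ik(box2w(B,[X])[0],tool(B[2],0,f)))
yaw=np.arctan2(*(PIN[0]-PIN[1])[::-1]); print(yaw)
for f in(1,-1):
  for X,th in(((46,6,200),0),((46,6,33),0),((35,8,110),.38),((150,8,160),.38),((100,8,250),0)):
    print(f,X,robot.solve_ik(box2w(B,[X])[0],tool(yaw,th,f)))
  for y in (.18,.4,.6,0): print(y,robot.solve_ik(np.array([588,257,230])+[30*np.cos(y),30*np.sin(y),0],tool(y,0,f)))
E
```

```text
-165 0 [1.28641314] 7.144552535915804
-165 4 [1.25578127] 7.152865095816103
-165 8 [1.22546197] 7.182673738947517
-160 0 [1.3263047] 7.494261676962399
-160 4 [1.29566181] 7.519609282288185
-160 8 [1.26530948] 7.600388669898317
-155 0 [1.36613872] 8.074098764716721
-155 4 [1.33548454] 8.11356809535046
-155 8 [1.30509841] 8.236596746219812
-150 0 [1.40588868] 8.742617803912095
-150 4 [1.37522303] 8.7934364239917
-150 8 [1.34480258] 8.950414275897275
1 [ 0.04095495  0.41152794  0.81818685  1.71162134 -0.3241139   1.15997773
  2.73154472]
1 [ 0.30926158  0.48086177  0.41937638  1.88378753 -0.25810333  0.82993377
  2.64460139]
1 [ 0.46620323  0.71889927 -0.06850047  1.66684865  0.06560945  0.75808343
  2.14954089]
-1 [-0.04970135  0.46119853  0.98721942  1.71378088 -0.41129086  1.1914431
 -0.31310551]
-1 [ 0.03296617  0.59136675  0.88281099  1.89141775 -0.56704803  0.93029618
 -0.17202062]
-1 [ 0.08343775  0.79224426  0.59437451  1.68011095 -0.56155207  0.84607502
 -0.43726676]
0.18188525258409668
1 (46, 6, 200) [ 0.31554414  0.71654949  0.05168131  1.38123434 -0.03924162  1.04480495
  2.
[... 956 characters left out ...]
   0.82390055
 -0.57243639]
-1 (35, 8, 110) [ 0.32917172  0.72431968  0.18025939  1.77871639 -0.83087068  0.46662899
 -0.22315418]
-1 (150, 8, 160) [ 0.11121095  0.80720587  0.42614606  1.46067528 -0.79195487  0.7333121
 -0.46887639]
-1 (100, 8, 250) [-0.02384129  0.8471056   0.75305607  1.16851821 -0.55674131  1.32446211
 -0.70665838]
0.18 [-0.76720394  0.74123437  0.64278401  1.39906252 -0.45890999  1.15223734
 -1.45513109]
0.4 [-0.75008137  0.72983468  0.58652461  1.39553885 -0.41805039  1.14081146
 -1.27791505]
0.6 [-0.73325774  0.71807934  0.53237608  1.39624828 -0.37837874  1.12908337
 -1.11816527]
0 [-0.78078725  0.74939034  0.68665739  1.40522493 -0.4903635   1.16042867
 -1.60122472]
```

Run:
```python
from h import *
j=[0.55,0.35,0,1.6,0,1.15,-.35]
robot.move_joints(j); s=robot.read_state(); print(s["time_s"],s["ee_pos"],s["ee_rot"],s["force"])
for X in((-195,0,320),(-195,0,225),(-40,0,115)): print(robot.solve_ik(box2w(B,[X])[0],tool(B[2],0,-1)))
robot.gripper_to(0)
robot.move_pose(box2w(B,[-195,0,320])[0],tool(B[2],0,-1))
hit=robot.line_to(box2w(B,[-195,0,222])[0],150,guard=8)
s=robot.read_state(); print(hit,s["time_s"],s["ee_pos"],s["force"],s["joints"])
for n in("side","top"): cv2.imwrite(f"pics/{n}1.png",optics.camera(n)[:,:,::-1])
a=cv2.imread("pics/side1.png")[120:340,180:400];b=cv2.imread("pics/top1.png")[130:350,260:480]
cv2.imwrite("pics/m1.png",cv2.resize(np.hstack([a,b]),None,fx=1.8,fy=1.8))
```

```text
3.3 [ 454.91044001 -303.24915944  350.84911518] [0.01586345 0.94375333 0.33000205 0.0132911 ] [ 0.06060421 -0.23227733  0.01487918]
[ 0.53162623  0.32516428  0.10693296  1.73212487 -0.03853946  1.08633984
 -0.70804541]
[ 0.54393321  0.42666182  0.09311601  1.87525628 -0.05160625  0.84196973
 -0.69586634]
[ 0.39932503  0.71846158  0.04293056  1.66921865 -0.04124334  0.75479374
 -0.89729357]
False 5.3 [ 402.67221454 -307.38853534  222.84209068] [ 1.04495429 -0.00358379  0.61846379] [ 0.54199378  0.43005768  0.09542607  1.87703514 -0.05392044  0.83469163
 -0.69327923]
```

View pics/m1.png

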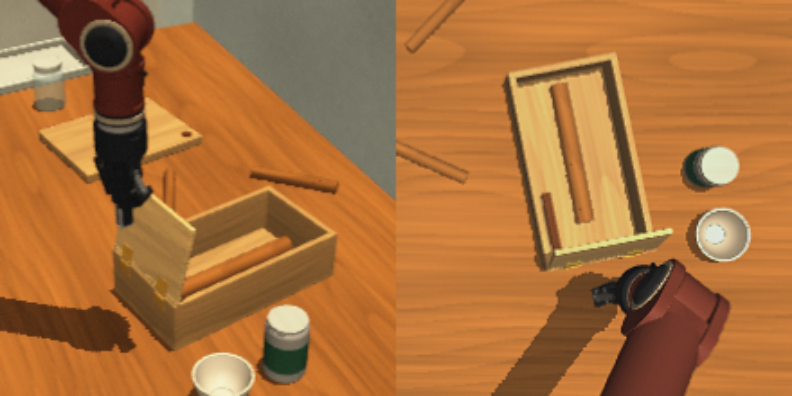

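Run:
```python
from h import *
s=robot.read_state(); print(s["ee_pos"],s["ee_rot"],tool(B[2],0,-1))
for n,o in(("side",(180,120)),("top",(260,130))):
    print(n,(proj(n,[s["ee_pos"],s["ee_pos"]-[0,0,22],s["ee_pos"]+[0,0,100]])-o)*1.8)
a=cv2.imread("pics/side1.png")[160:290,210:340];b=cv2.imread("pics/top1.png")[240:340,340:440]
cv2.imwrite("pics/m2.png",np.hstack([cv2.resize(a,(395,395)),cv2.resize(b,(395,395))]))
```

```text
[ 402.55673109 -307.50551524  223.19148647] [9.34031675e-04 9.94376668e-01 1.05890755e-01 1.14820634e-03] [-0.          0.99439783  0.10570217  0.        ]
side [[123.12350655 211.58415158]
 [123.64813312 223.7881607 ]
 [120.632982   153.36011966]]
top [[230.12030786 283.99839942]
 [226.91750283 282.71253477]
 [246.14382819 290.43239916]]
```

View pics/m2.png

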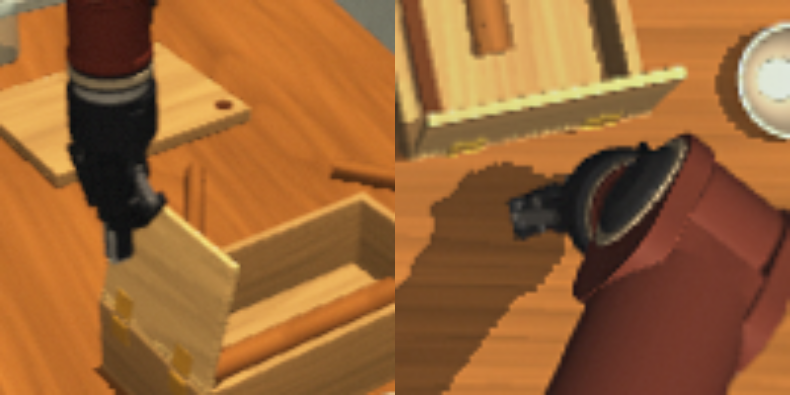

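Run:
```python
from h import *
r=105
for a in (1.45,1.2,.95,.7,.45,.2,.05):
    cx=-150+r*np.cos(a)-8*np.sin(a); cz=88+r*np.sin(a)+8*np.cos(a)
    h=robot.line_to(box2w(B,[cx-11,0,cz+22-1])[0],100,guard=25)
    s=robot.read_state(); print(a,h,s["time_s"].__round__(2),s["ee_pos"].round(1),s["force"].round(1))
    if h: break
else:
    p=box2w(B,[cx-11,0,88+8+22-4])[0]
    print(robot.line_to(p,40,guard=15)); s=robot.read_state(); print(s["time_s"],s["ee_pos"],s["force"])
for n in("side","top"): cv2.imwrite(f"pics/{n}2.png",optics.camera(n)[:,:,::-1])
a=cv2.imread("pics/side2.png")[120:340,180:400];b=cv2.imread("pics/top2.png")[130:350,260:480]
cv2.imwrite("pics/m3.png",cv2.resize(np.hstack([a,b]),None,fx=1.8,fy=1.8))
```

```text
1.45 False 5.94 [ 439.7 -298.5  213.8] [-1.2 -0.2 -0. ]
1.2 False 6.36 [ 465.5 -293.   209.6] [-0.3 -0.6 -0.1]
0.95 False 6.78 [ 489.2 -287.7  198.6] [-0.5 -0.3  0.4]
0.7 False 7.19 [ 509.  -283.4  182. ] [-0.4 -0.4  0.1]
0.45 False 7.61 [ 524.2 -280.1  161. ] [ 0.2  0.2 -0.2]
0.2 False 8.03 [ 533.9 -278.   136.7] [ 0.5 -0.1 -0.2]
0.05 False 8.33 [ 536.8 -277.6  121.8] [-0.8  0.6  0.3]
True
8.575 [ 537.8320743  -278.26986309  118.07809675] [-1.78757812  0.19189793  7.77579145]
```

View pics/m3.png

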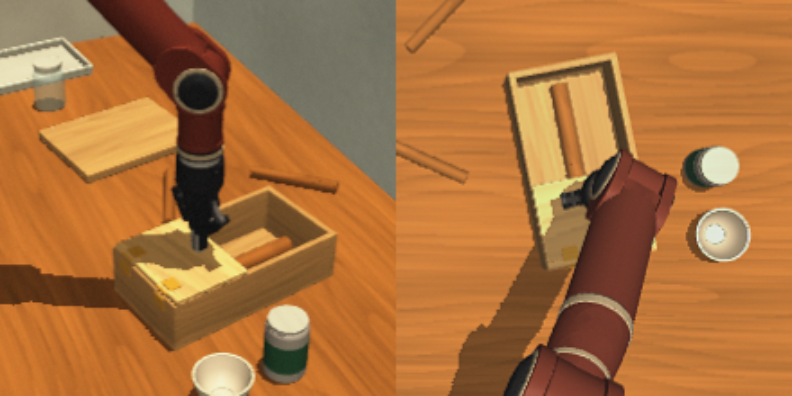

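Flap lies shut (tip stopped at z≈96, its shut height). The pin has not moved. Next I grasp it about 30 mm beyond its middle.

```bash
cat >> h.py <<'E'
d2=(PIN[0]-PIN[1]); YAW=np.arctan2(d2[1],d2[0]); DH=np.array([np.cos(YAW),np.sin(YAW),0])
G=np.r_[PIN.mean(0),0]+30*DH
E
python3 - <<'E'
from h import *
s=robot.read_state()
robot.line_to(s["ee_pos"]+[0,0,70],200)
robot.gripper_to(62)
q=tool(YAW,0,-1)
robot.move_pose(G+[0,0,170],q)
for n in("top","side"): cv2.imwrite(f"pics/{n}3.png",optics.camera(n)[:,:,::-1])
s=robot.read_state(); print(s["time_s"],s["ee_pos"],s["force"],s["opening"],s["joints"])
print(robot.solve_ik(G+[0,0,34],q))
h=robot.line_to(G+[0,0,60],150,guard=8); print(h)
if not h: h=robot.line_to(G+[0,0,33.5],60,guard=8)
s=robot.read_state(); print(h,s["time_s"],s["ee_pos"],s["force"])
a=cv2.imread("pics/side3.png")[120:340,180:400]
for n in("top","side"): cv2.imwrite(f"pics/{n}4.png",optics.camera(n)[:,:,::-1])
b=cv2.imread("pics/side4.png")[120:340,180:400]
cv2.imwrite("pics/m4.png",cv2.resize(np.hstack([a,b]),None,fx=1.8,fy=1.8))
E
```

```text
10.3917 [ 635.31185052 -252.60215708  170.13011768] [-0.11584679 -0.1446396   0.59938855] 62.108020041157985 [ 0.29095096  0.7475311   0.10212977  1.41294322 -0.08123436  0.98579021
 -0.97975715]
[ 0.29937939  0.91046663  0.08221933  1.49861153 -0.09671768  0.73648493
 -0.96727662]
False
False 11.8667 [ 636.30139465 -251.14496004   33.07202244] [0.2834206  0.42115805 0.30702357]
```

View pics/m4.png

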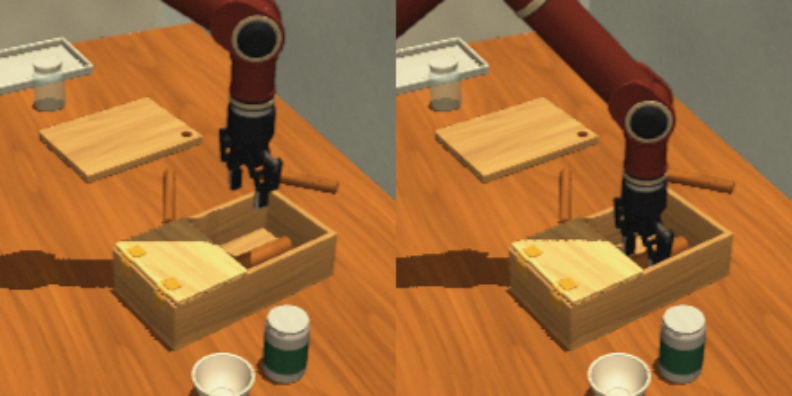

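```bash
cat >> h.py <<'E'
def tcp(th,lift,slide=0,off=10):
    ax=DH*np.cos(th)+[0,0,np.sin(th)]; n=-DH*np.sin(th)+[0,0,np.cos(th)]
    E0=G-150*DH; E0=np.array([E0[0],E0[1],8+15*np.cos(th)+lift])
    return E0+(150+slide)*ax+off*n
E
python3 - <<'E'
from h import *
robot.gripper_to(10)
s=robot.read_state(); print(s["time_s"],s["ee_pos"],s["opening"],s["force"].round(1))
for th,l in((.06,4),(.14,6),(.22,6),(.30,6),(.38,6)):
    h=robot.line_to(tcp(th,l),80,ori=tool(YAW,th,-1),guard=15)
    s=robot.read_state(); print(th,h,s["time_s"],s["ee_pos"].round(1),tcp(th,l).round(1),s["force"].round(1),s["opening"].round(1),s["joints"][[4,5,6]].round(2))
    if h: break
for n in("top","side"): cv2.imwrite(f"pics/{n}5.png",optics.camera(n)[:,:,::-1])
a=cv2.imread("pics/side5.png")[120:340,180:400]
b=cv2.imread("pics/top5.png")[130:350,260:480]
cv2.imwrite("pics/m5.png",cv2.resize(np.hstack([a,b]),None,fx=1.8,fy=1.8))
E
```

```text
12.3667 [ 636.80612077 -251.5362939    34.17430325] 27.82086443529985 [0.3 0.3 2.1]Traceback (most recent call last):
  File "<stdin>", line 6, in <module>
AttributeError: 'float' object has no attribute 'round'
```

Run:
```python
from h import *
for th,l in((.06,4),(.14,6),(.22,6),(.30,6),(.38,6)):
    h=robot.line_to(tcp(th,l),80,ori=tool(YAW,th,-1),guard=15)
    s=robot.read_state(); print(th,h,s["time_s"],s["ee_pos"].round(1),tcp(th,l).round(1),s["force"].round(1),s["opening"],s["joints"][[4,5,6]].round(2))
    if h: break
for n in("top","side"): cv2.imwrite(f"pics/{n}5.png",optics.camera(n)[:,:,::-1])
a=cv2.imread("pics/side5.png")[120:340,180:400]
b=cv2.imread("pics/top5.png")[130:350,260:480]
cv2.imwrite("pics/m5.png",cv2.resize(np.hstack([a,b]),None,fx=1.8,fy=1.8))
```

```text
0.06 False 12.925 [ 635.7 -250.7   45.3] [ 635.5 -251.3   45.9] [-0.2  0.1 -1. ] 28.44080599070899 [-0.11  0.67 -0.94]
0.14 False 13.25 [ 633.2 -252.5   59.9] [ 633.6 -251.7   59.7] [ 0.5  0.1 -2.4] 28.16941375171137 [-0.14  0.59 -0.9 ]
0.22 False 13.55 [ 630.4 -252.9   70.9] [ 630.7 -252.2   71.1] [-0.1 -0.1 -1.5] 27.78226806037639 [-0.17  0.5  -0.85]
0.3 False 13.85 [ 626.8 -253.5   81.8] [ 626.9 -252.9   82.2] [ 0.3  0.2 -1.2] 27.897321860648542 [-0.2   0.41 -0.8 ]
0.38 False 14.1417 [ 622.2 -254.3   92.4] [ 622.2 -253.8   92.9] [ 0.7 -0.9 -1.2] 28.09740798028801 [-0.23  0.32 -0.74]
```

View pics/m5.png

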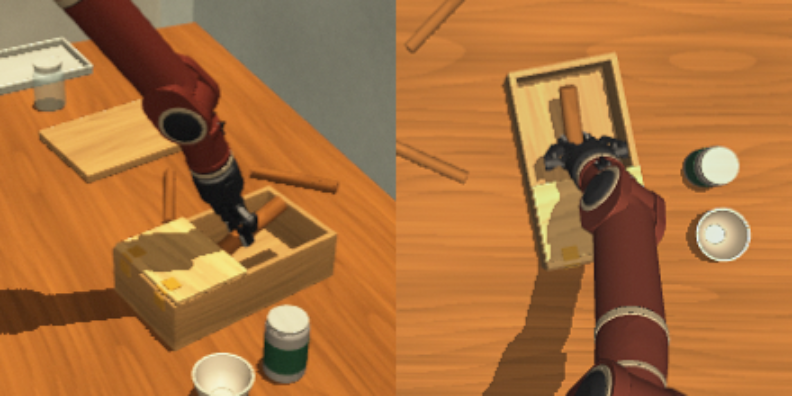

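The side view shows the pin gripped and tilted, its far end rising above the rim (≈(285,200) in the crop), and the flap still shut. Now I slide it out along its own axis.

Run:
```python
from h import *
th=.38
e=tcp(th,6,0,0)+90*(DH*np.cos(th)+[0,0,np.sin(th)])
print("pred far end (crop px)",(proj("side",e)[0]-[180,120])*1.8,(proj("top",e)[0]-[260,130])*1.8)
robot.dwell(.2)
h=robot.line_to(tcp(th,6,125),100,guard=10)
s=robot.read_state(); print(h,s["time_s"],s["ee_pos"].round(1),s["force"].round(1),s["opening"])
for n in("top","side"): cv2.imwrite(f"pics/{n}6.png",optics.camera(n)[:,:,::-1])
a=cv2.imread("pics/side6.png")[120:340,180:400]
b=cv2.imread("pics/top6.png")[130:350,260:480]
cv2.imwrite("pics/m6.png",cv2.resize(np.hstack([a,b]),None,fx=1.8,fy=1.8))
```

```text
pred far end (crop px) [280.47315776 201.46792085] [172.47066917  86.41153885]
False 15.8417 [ 735.6 -233.3  138.7] [-0.5 -0.7 -1.2] 27.82245235134717
```

View pics/m6.png

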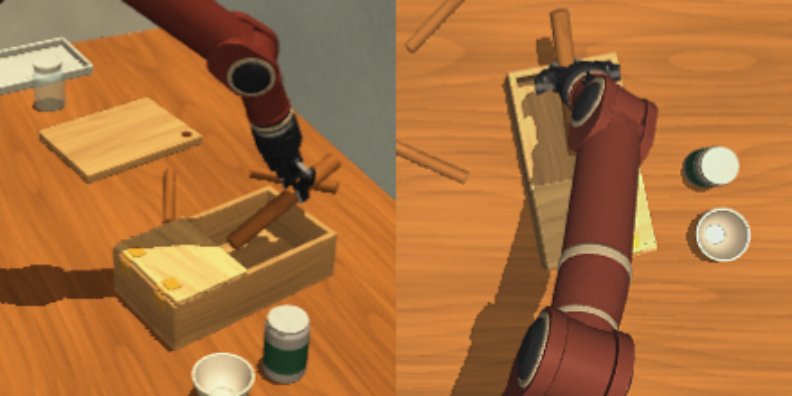

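Run:
```python
from h import *
p=robot.read_state()["ee_pos"]
h=robot.line_to(p+[-10,0,90],120,guard=10)
s=robot.read_state(); print(h,s["time_s"],s["ee_pos"].round(1),s["force"].round(1))
if not h:
    q=tool(YAW,0,-1)
    robot.line_to(p+[-80,10,160],120,ori=q)
    s=robot.read_state(); print(s["time_s"],s["ee_pos"].round(1),s["force"].round(1),s["opening"],s["joints"].round(2))
    M=np.array([587.6,257.3,0])
    for y in(.2,.6,.9,1.2):
        print(y,robot.solve_ik(M+[30*np.cos(y),30*np.sin(y),230],tool(y,0,-1)))
for n in("top","side"): cv2.imwrite(f"pics/{n}7.png",optics.camera(n)[:,:,::-1])
a=cv2.imread("pics/side7.png")[80:340,140:400]
b=cv2.imread("pics/top7.png")[90:350,220:480]
cv2.imwrite("pics/m7.png",cv2.resize(np.hstack([a,b]),None,fx=1.5,fy=1.5))
```

```text
False 16.8417 [ 725.  -233.   227.6] [ 0.1  0.  -1.2]
17.8167 [ 655.5 -223.4  297.8] [ 0.7 -0.1 -2.2] 27.898619971825042 [ 0.27  0.66  0.06  1.21 -0.04  1.27 -1.06]
0.2 [-0.45397112  0.66877921  0.03317164  1.38741759 -0.02324659  1.08577499
 -1.78789827]
0.6 [-0.42108853  0.66961528 -0.05965493  1.38493708  0.04178676  1.08826562
 -1.45807816]
0.9 [-0.39448811  0.66743501 -0.13138167  1.39284308  0.09171682  1.08725389
 -1.21143552]
1.2 [-0.36507445  0.66337333 -0.204071    1.40823934  0.14164456  1.08429882
 -0.964081  ]
```

View pics/m7.png

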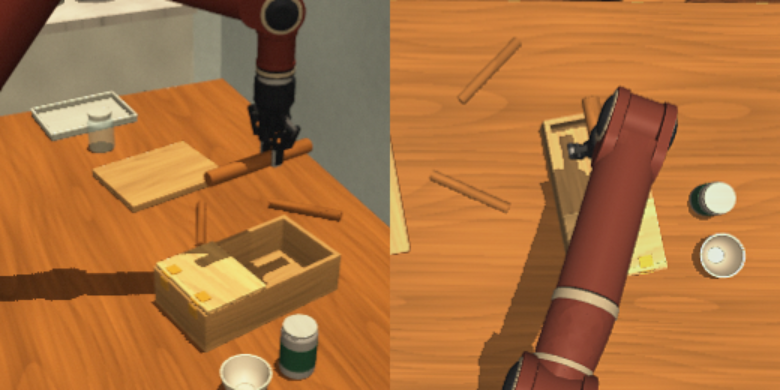

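Run:
```python
from h import *
M=np.array([587.6,257.3,0]); y=.8; T=M+[30*np.cos(y),30*np.sin(y),0]
robot.move_pose(T+[0,0,290],tool(y,0,-1))
robot.line_to(T+[0,0,230],100)
robot.dwell(.5)
s=robot.read_state(); print(s["time_s"],s["ee_pos"].round(1),s["force"].round(1),s["opening"],T)
for n in("top","side"): cv2.imwrite(f"pics/{n}8.png",optics.camera(n)[:,:,::-1])
D=np.array([np.cos(y),np.sin(y),0])
for n in("side","top"): print(n,proj(n,[M+[0,0,220]-120*D,M+[0,0,220]+120*D]))
a=cv2.imread("pics/side8.png")[80:340,140:400]
b=cv2.imread("pics/top8.png")[90:350,80:340]
cv2.imwrite("pics/m8.png",cv2.resize(np.hstack([a,b]),None,fx=1.5,fy=1.5))
```

```text
21.0 [608.5 278.8 230.1] [ 0.6 -1.4 -1.6] 28.12481596659337 [608.50120128 278.82068273   0.        ]
side [[229.10900625 159.3175155 ]
 [256.769525   133.76805651]]
top [[208.11866975 246.68184365]
 [145.46720722 183.55824688]]
```

View pics/m8.png

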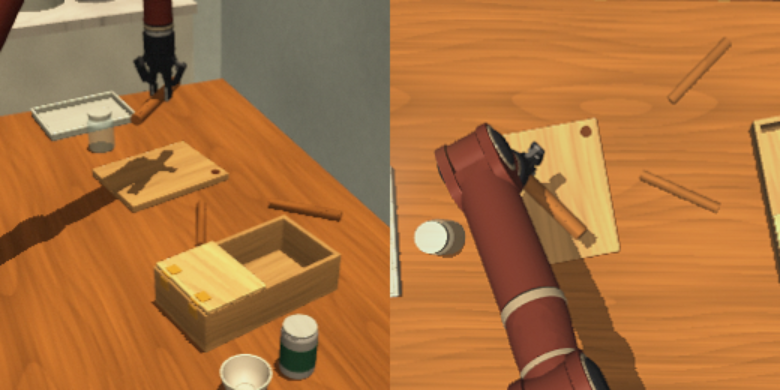

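View pics/top8.png

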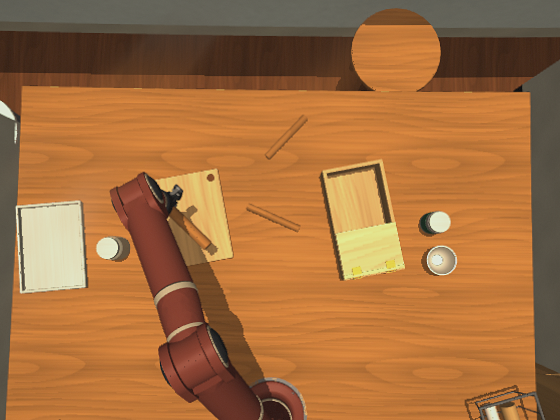

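The top view shows the pin's near end at about (210,246), against a predicted (208,247). The side view shows it at (231,158), against (229,159). The flap is shut and the jar, tin and bowl are unmoved. Handing in.

Run:
```python
from h import *
s=robot.read_state(); print(abs(s["qvel"]).max(),s["opening"])
print(robot.hand_in())
```

```text
0.0015440700291773878 27.940212694658698
the job is handed in; nothing more can be done
None
```

I shut the flap, drew the pin out through the open half, and handed in at about 21 s. At that point the pin was still gripped, level over the middle of the dough board. The hand-in gave no verdict.

- **Flap:** I pushed it shut with the closed fingers. They stopped at z ≈ 96 mm, which is its shut height, and it still looks shut in the last pictures.
- **Pin:** I gripped it about 30 mm beyond its middle, tilted it 22° and slid it about 125 mm along its own axis. Then I lifted it clear, levelled it and carried it over. No force guard tripped on the way out.
- **Final position:** The pin's centre is at z ≈ 220 mm, 20 cm above the board. Its visible end is within about 3 px of the prediction in both views.
- **Final hold:** The arm was still.
- **Bystanders:** The jar, tin and bowl look unmoved in the last pictures.

**Two measurements disagreed:**
- **Finger opening:** It read about 28 mm on the 30 mm pin throughout. It stayed steady and the pin did not slip.
- **Hinge position:** My first picture fit put the hinge at box x = -165 mm, while the stated sizes imply about -150 mm. I used -150 mm, and the shut height matched.

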